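# Unlock the tea infuser and hold it over the cup to drain

## Robot

A 7-joint arm with a two-finger parallel gripper is mounted at the origin on a cart in front of the work surface, level with it; the furniture and walls round the work are solid. World frame = base frame: x ahead of the robot, y to its left, z up, the work surface at z = 0. Lengths are in m, angles in degrees, forces in N, time in s.
With the tool pointing down it reaches from about 0.425 to 0.875 m from the base axis. Payload 4.7 kg.
Tool frame: the origin (TCP) lies between the finger pads; the fingertips stand 8 mm ahead of it and the grasp point (between the pads) lies 11 mm behind it; z points along the fingers, y is the line along which they close (so a half turn about z gives the same grasp; the last joint's range is limited). The gripper opens to 87 mm and grips with 3 to 60 N. Pads are 19 mm wide; open, the fingers measure 117 mm over their backs; the gripper's body (75 mm by 190 mm) begins 51 mm behind the grasp point.
Start: joints at [-67.374, 18.392, -4.016, 83.108, 1.295, 78.541, -3.26], TCP at [0.242, 0.603, 0.231] pointing down, gripper open.
Joint ranges: [-163.93, 163.93], [-17.29, 119.83], [-79.2, 71.16], [3.27, 140.29], [-89.18, 269.18], [5.43, 117.66], [-154.24, 154.24]. Speed limits (degrees/s): [147.25, 147.25, 180, 180, 180, 180, 180].

## Interface

Orientations are given as [roll, pitch, yaw] about the fixed x, y, z axes, in that order (R = Rz(yaw) Ry(pitch) Rx(roll)).
In Python, from cell import env, viewer gives the robot as it stands. The module is installed in compiled form; this text tells all that it offers.
- The arm moves only by the tool arm_command, never from a script. Its argument "series" is a list of rows, each a list of 2 entries, a list of its own where there are three numbers: the shift along the tool's x, y, z in mm, then the turn about the tool's z in rad. A call has exactly 5 rows; each row is the pose to reach, as a shift and turn from the pose commanded when the call began, along the tool's axes at that moment; what a row does not reach only later rows make up. A row lasts 1/10 s, in which the tool goes at most 50 mm and 8.59 degrees, less where a joint would pass 70% of its speed; a pose out of reach is approached as far as the arm can. A call with a gripper value outside its range is refused whole. "grip" is the gripper command: -1 is fully open, 1 is shut, values between are in proportion, set as the call begins (left out, the last holds). The fingers move at their own pace and stop on an object; "grip_force" is the grip in N (left out, the last holds). Time passes only in rows, so rows that repeat a pose let the fingers close, or fill a call up. It gives the time, the measured TCP pose, the force, the opening and the grip force at its end, in the units of the state.
- env.get_obs(): the state, without advancing time (a new reading comes with each control period).
- viewer.read_camera(name): name is "scene" or "top"; returns (picture, depth): 480x640x3 uint8, blue, green, red; 480x640 float32, m along the optical axis (not along the pixel's ray), 0 where there is no reading.
- viewer.calibration(name): a dict with "K" (3x3 intrinsics, pixels), "T" (4x4, takes a point from camera to world coordinates). Camera axes: x right, y up, looking along -z (the intrinsics and any distortion apply to the point x, -y, -z); pixel columns grow to the right and rows downward; lengths in m; the calibration is good to about 2 mm. A picture is of the moment at which its call begins. calibration takes no time and is no camera call.
- env.sign_off(): hands the job in; it is judged then, once.
The state is a dict: "time_s": time; "qpos": joint angles; "joint_velocities": joint speeds; "effort": joint torques, N m; "tool_pos": TCP position; "tool_rot": TCP orientation; "force": force on the tool from outside, world axes, zero at the start; "wrist_torque": the same for the moment, N m; "grip_width": finger opening in m; "grasp_force": force on a finger pad.
Only numpy, scipy, OpenCV 4.12 (cv2) and the standard library are available. Lean on these libraries where they do the work, as an engineer would, in place of code of your own. Each camera call takes 0.05 s, during which the arm holds its last target. There are 200 camera calls.

## Task

The tea has brewed: take hold of the wooden grip of the steel teapot's lid, turn it counter-clockwise (seen from above) until the grip lies in line with the spout so that the twist lock lets go, and lift the lid with its infuser basket straight up out of the pot, higher than the row of jars. Carry it over the jars to the big empty glass cup and finish while still holding it there to drain: upright, centred over the cup, the basket's foot about 1 cm above the rim and touching nothing. Leave the pot, the cup and everything else standing where they are.

Things in the scene. Friction and masses are not known exactly. Their poses are not given: they have to be found in the camera images.
- teapot: Brushed-steel tea pot, loose, about 0.9 kg: round body 116 mm across, 100 mm high to its rim (neck 91 mm outside, 81 mm inside). Origin: centre of its underside. +x axis points to the spout (tip 87 mm from the axis, 95 mm high), -x to the wooden C handle (99 mm from the axis); z up. Inside the neck two tabs hold down the lid's two lugs (twist lock).
- infuser: Lid and infuser basket in one piece, loose, 0.16 kg. Steel disc 89 mm across, 7 mm thick; origin: centre of its underside, which lies on the pot's rim. Below it a neck 64 mm across with lugs at +x and -x (74 mm over both), then a round perforated basket 53 mm across, foot 65 mm below the origin. On top a wooden upright grip, 50 mm long along x, 12.5 mm thick along y, top 43 mm above the origin.
- pot_rim (a point): Centre of the pot's rim (100 mm up), axes as the pot's. Twist lock: at the start the lid's x axis is 46 to 54 degrees clockwise (from above) of the pot's x. Turned counter-clockwise it comes free when within about 15 degrees of the pot's x; a stop ends the turn about 12 degrees beyond. It turns easily. Locked, it rises only about 3 mm, then lifts the whole pot.
- infuser_grip (a point): Point in the wooden grip to take hold of, 30 mm above the lid's origin, on its axis (grip top is 13 mm higher, lid surface 23 mm lower).
- infuser_foot (a point): Centre of the basket's flat underside, 65 mm below the lid's origin; axes as the lid's.
- cup: The big empty glass cup (coffee remains on its bottom), loose, 88 mm across, 78 mm high, with a side handle. Origin on its underside, 15.5 mm off the axis towards the handle; handle along -y, out to 60 mm from the origin. The smaller filled glass cup under the coffee machine is another one.
- cup_rim (a point): Centre of the cup's mouth, at rim height (78 mm above the worktop); z up.
- salt_shaker: salt shaker, glass with a domed metal top, 44 mm across, 90 mm high; loose, origin at the centre of its underside; stands in the row of jars between pot and cup; leave it alone.
- spice_0: glass spice jar with a dark cap, 41 mm across, 105 mm high; loose, origin at the centre of its underside; stands in the row of jars between pot and cup; leave it alone.
- honey_jar: honey jar with a yellow lid, 61 mm across, 95 mm high; loose, origin at the centre of its underside; stands in the row of jars between pot and cup; leave it alone.
- spice_1: glass spice jar with a dark cap, 41 mm across, 105 mm high; loose, origin at the centre of its underside; stands in the row of jars between pot and cup; leave it alone.
- spice_2: glass spice jar with a dark cap, 41 mm across, 105 mm high; loose, origin at the centre of its underside; stands in the row of jars between pot and cup; leave it alone.
- tea_red: small red tea carton, 51x64x68 mm, at the back; loose, origin at the centre of its underside; leave it alone.
- egg_timer: egg-shaped clockwork timer, 62 mm across, 62 mm high, on the right; loose, origin at the centre of its underside; leave it alone.
- lemon: lemon, 71x53x51 mm, front right; loose, origin at the centre of its underside; leave it alone.
- lime: lime, 48x44x45 mm, front right; loose, origin at the centre of its underside; leave it alone.

How it is judged:
By the outcome, as a careful person would: the job done as asked, in the order asked, and still so for the second after the job is handed in, while the arm keeps its last pose, push and grip.
It also fails if it takes over 42 s, if anything falls off the work surface, if the arm or the gripper's body presses on something with over 40 N, if the wrist force passes 120 N, or if a joint passes its speed limit or range.

## Working session

There is one attempt and no reset: what is moved stays moved. The work goes in short steps, Python scripts to look and compute and a tool call to move; the robot and the scene stay as the last step left them, time stands still between calls to the robot, and variables do not carry over. Pictures are saved under pics/ and viewed, at most 10 in all, crops included, and the job is handed in when it is done.

Besides the shell and the picture viewer there is one more tool, called after ">>>" by a JSON object that holds its "op" and its "data", one argument or row to a line. arm_command: Moves the arm, as the interface text tells. Its arguments: {"type":"object","properties":{"series":{"type":"array"},"grip":{"type":"number"},"grip_force":{"type":"number"}},"required":["series"]}

```bash
mkdir -p pics
python3 - <<'E'
from cell import env, viewer
import cv2,numpy as np
o=env.get_obs(); print({k:np.round(v,3).tolist() for k,v in o.items()})
for n in("scene","top"):
    p,d=viewer.read_camera(n); c=viewer.calibration(n)
    print(n,{k:np.round(v,4).tolist() for k,v in c.items()})
    cv2.imwrite(f"pics/{n}0.png",p); np.savez(f"{n}0.npz",p=p,d=d,**{k:c[k] for k in("K","T")})
E
```

```text
{'time_s': 0.0, 'qpos': [-67.373, 18.438, -4.017, 83.175, 1.296, 78.541, -3.263], 'joint_velocities': [0.083, -0.0, 0.06, -0.023, -0.025, 0.067, -0.009], 'effort': [0.0, -49.129, -0.403, -31.252, -0.064, 0.044, 0.0], 'tool_pos': [0.241, 0.603, 0.229], 'tool_rot': [-179.891, 0.007, 158.181], 'force': [0.664, 0.162, -0.409], 'wrist_torque': [-0.008, -0.017, 0.0], 'grasp_force': 0.0, 'grip_width': 0.087}
scene {'K': [[479.4137, 0.0, 309.7259], [0.0, 479.4137, 242.3961], [0.0, 0.0, 1.0]], 'T': [[-0.9325, 0.3142, -0.1782, 0.3854], [-0.3612, -0.804, 0.4724, 0.3295], [0.0052, 0.5049, 0.8632, 0.9389], [0.0, 0.0, 0.0, 1.0]]}
top {'K': [[513.8875, 0.0, 316.3328], [0.0, 513.8875, 235.4062], [0.0, 0.0, 1.0]], 'T': [[0.0231, 0.9865, -0.1624, 0.385], [-0.9997, 0.0217, -0.0107, -0.1077], [-0.007, 0.1626, 0.9867, 1.0741], [0.0, 0.0, 0.0, 1.0]]}
```

View pics/top0.png

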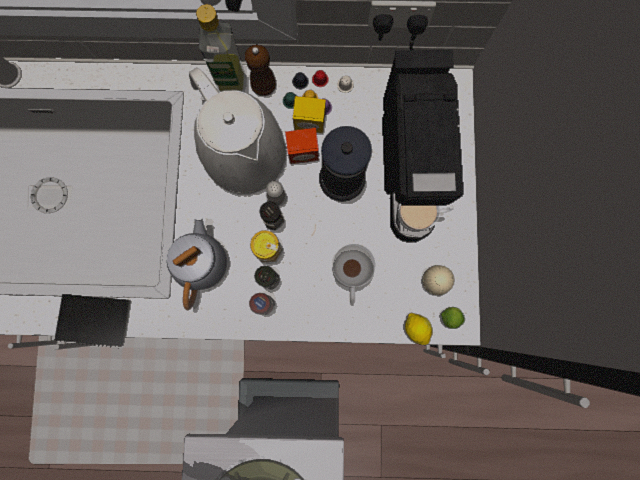

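View pics/scene0.png

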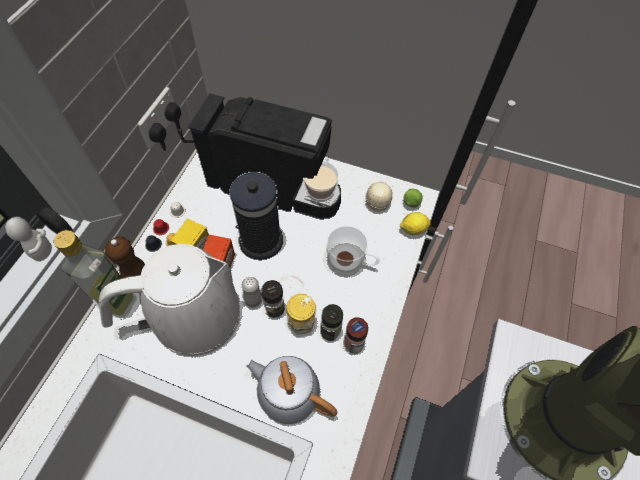

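The top view shows the pot at about (195,260), with its spout up at (200,225), handle down at (188,295) and grip at (186,256). The cup rim is at about (353,268) with its handle down at (352,300). The jar row runs from (275,190) to (261,303). The scene view shows the grip at (287,376), the lid at (288,383) and the cup at (346,250).

```bash
cat > h.py <<'E'
import numpy as np, cv2
from scipy.optimize import least_squares
def cloud(p,d,K,T):
    v,u=np.mgrid[:480,:640]
    X=np.stack([(u-K[0,2])/K[0,0]*d,-(v-K[1,2])/K[1,1]*d,-d],-1)
    W=X@T[:3,:3].T+T[:3,3]; W[d<=0]=np.nan; return W
def ray(u,v,z,K,T):
    r=T[:3,:3]@np.array([(u-K[0,2])/K[0,0],-(v-K[1,2])/K[1,1],-1]); o=T[:3,3]
    return o+r*(z-o[2])/r[2]
def circ(P,r,loss="soft_l1"):
    s=least_squares(lambda q:np.hypot(*(P-q[:2]).T)-r,np.median(P,0),loss=loss,f_scale=.001); return s.x,np.sqrt(np.mean(s.fun**2))
E
python3 - <<'E'
from h import *
for n in("scene","top"):
    f=np.load(n+"0.npz"); K,T,d,p=f["K"],f["T"],f["d"],f["p"]; W=cloud(p,d,K,T)
    print(n,"table z",np.nanmedian(W[...,2][(W[...,0]>.4)&(W[...,0]<.7)&(abs(W[...,2])<.02)]))
    uv=(288,383) if n=="scene" else (195,260)
    c0=ray(*uv,.1,K,T)
    R=np.hypot(W[...,0]-c0[0],W[...,1]-c0[1]); z=W[...,2]
    print("c0",c0.round(3))
    m=(R<.07)&(z>.101)&(z<.113); print("disc n",m.sum(),"meanz",z[m].mean(), "mid",[(W[m][:,i].min().round(4),W[m][:,i].max().round(4)) for i in(0,1)])
    P=W[m][:,:2]; 
    hull=cv2.convexHull(P.astype(np.float32))[:,0]; print("hull fit",circ(hull.astype(float),.0445), cv2.minEnclosingCircle(P.astype(np.float32)))
    m=(R<.05)&(z>.132); P=W[m]; rect=cv2.minAreaRect((P[:,:2]*1000).astype(np.float32)); print("grip n",m.sum(),P.mean(0).round(4),"zmax",np.percentile(P[:,2],95),rect)
    w,V=np.linalg.eigh(np.cov(P[:,:2].T)); print("yaw grip",np.degrees(np.arctan2(V[1,1],V[0,1])))
    # handle/spout
    m=(R>.065)&(R<.11)&(z>.03)&(z<.12); cc=c0
    A=np.degrees(np.arctan2(W[...,1]-c0[1],W[...,0]-c0[0]))[m]; h,e=np.histogram(A,36,(-180,180)); print([(int(a),int(b)) for a,b in zip(e,h) if b>3])
    # jars / cup height tops
    for nm,uvs,zz in([("cup",(346,240),.078)] if n=="scene" else [("cup",(353,262),.078)]):
        c=ray(*uvs,zz,K,T); Rr=np.hypot(W[...,0]-c[0],W[...,1]-c[1]); m=(Rr<.075)&(z>.07)&(z<.084); print("cup",c.round(3),"n",m.sum()); 
        if m.sum()>10: print(circ(W[m][:,:2],.0425), cv2.minEnclosingCircle(W[m][:,:2].astype(np.float32)))
    g=cv2.cvtColor(p,cv2.COLOR_BGR2RGB)
    np.save(n+"W.npy",W)
# top crops
f=np.load("top0.npz"); a=cv2.resize(f["p"][205:325,150:250],None,fx=4,fy=4,interpolation=2); b=cv2.resize(f["p"][225:345,305:405],None,fx=4,fy=4,interpolation=2)
cv2.imwrite("pics/crop.png",np.hstack([a[:480],b[:480]]))
E
```

```text
scene table z 0.0003419077325464981
c0 [0.492 0.147 0.1  ]
disc n 1800 meanz 0.10514692424867508 mid [(np.float64(0.4513), np.float64(0.5386)), (np.float64(0.1013), np.float64(0.1902))]
hull fit (array([0.4947657 , 0.14568665]), np.float64(0.0005272373202082425)) ((0.4951012134552002, 0.1459665149450302), 0.04479305073618889)
grip n 232 [0.4942 0.1467 0.1417] zmax 0.14471505068857055 ((494.8588562011719, 145.60964965820312), (12.371859550476074, 49.32210159301758), 36.83488464355469)
yaw grip 126.4954683798029
[(-20, 25), (-10, 81), (0, 8), (170, 186)]
cup [ 0.495 -0.175  0.078] n 298
(array([ 0.49118015, -0.16863233]), np.float64(0.0028157525711111023)) ((0.4830533266067505, -0.16917824745178223), 0.05252998322248459)
top table z 9.559178558649073e-05
c0 [0.493 0.133 0.1  ]
disc n 1337 meanz 0.10485840130787931 mid [(np.float64(0.4538), np.float64(0.5407)), (np.float64(0.0997), np.float64(0.1872))]
hull fit (array([0.49688842, 0.14283429]), np.float64(0.0006535713892491918)) ((0.49639421701431274, 0.14232434332370758), 0.045222096145153046)
grip n 203 [0.4962 0.1421 0.1409] zmax 0.14479850089758195 ((496.985107421875, 143.13002014160156), (13.56334114074707, 48.885398864746094), 35.98686981201172)
yaw grip 126.93640584468706
[(-80, 12), (-10, 44), (0, 43), (160, 142), (170, 22)]
cup [ 0.498 -0.17   0.078] n 235
(array([ 0.4929933 , -0.17102251]), np.float64(0.0036323787011316396)) ((0.48180824518203735, -0.1701144427061081), 0.05510430783033371)
```

View pics/crop.png

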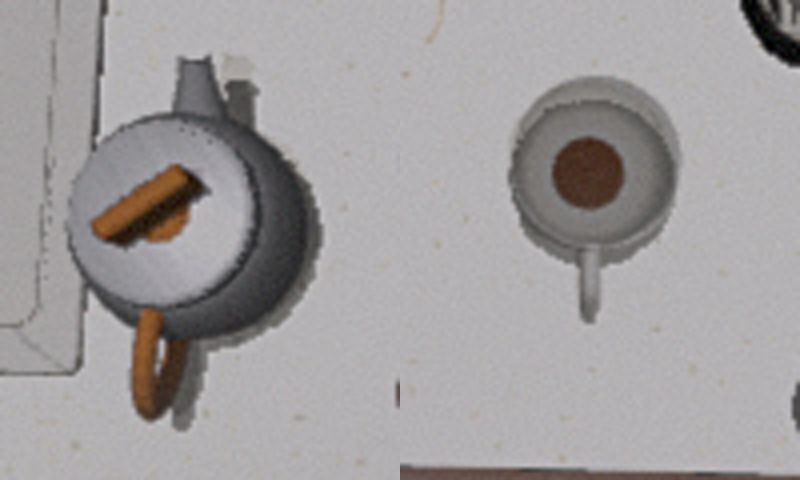

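The crop shows the grip from (95,230) to (190,175), the spout tip at (195,60), the handle end at (150,415), and the cup mouth as an ellipse centred near (593,172) with its handle straight down.

Run:
```python
from h import *
for n in("scene","top"):
    f=np.load(n+"0.npz"); p=f["p"]; W=np.load(n+"W.npy"); z=W[...,2]; c=np.array([.4947,.1457] if n=="scene" else [.4969,.1429])
    D=W[...,:2]-c; R=np.hypot(*np.moveaxis(D,-1,0)); A=np.degrees(np.arctan2(D[...,1],D[...,0]))
    m=(R>.066)&(R<.105)&(z>.04)&(z<.12)
    s=m&(abs(A)<40); hd=m&(abs(A)>140)
    print(n,"spout med ang",np.median(A[s]),"far",np.median(A[s&(R>.075)]),"Rmax",R[s].max(),"handle-180",np.median((A[hd]+360)%360)-180,"n",s.sum(),hd.sum())
    C=np.array([.492,-.17]); D=W[...,:2]-C; R=np.hypot(*np.moveaxis(D,-1,0))
    m=(R<.055)&(z>.073)&(z<.083)&(D[...,1]>-.035)
    P=W[m][:,:2]; q=least_squares(lambda q:np.hypot(*(P-q[:2]).T)-q[2],[*C,.043],loss="soft_l1",f_scale=.001); print("cup free",q.x.round(4),m.sum(),"r44:",circ(P,.043)[0].round(4), "zmed",np.median(z[m]))
    # cup handle
    m=(z>.02)&(z<.075)&(W[...,1]<-.05)&(R<.09)&(R>.046); print("cup handle pts",m.sum(),W[m].mean(0) if m.any() else "")
    # obstacles
    for nm,x0,x1,y0,y1 in[("near pot",.40,.60,.03,.27),("kettle side",.58,.72,.0,.35),("corridor",.40,.58,-.27,.03),("startpath",.15,.62,.2,.75),("cupback",.58,.68,-.3,0)]:
        m=(W[...,0]>x0)&(W[...,0]<x1)&(W[...,1]>y0)&(W[...,1]<y1); print(nm,"zmax",np.nanpercentile(z[m],99.9).round(3), end="; ")
    m=(z>.15)&(W[...,0]<.72)&(W[...,1]>0)&(W[...,1]<.35)&(W[...,0]>.3); print("kettle xmin",W[m][:,0].min() if m.any() else None, "y",W[m][:,1].min(),W[m][:,1].max())
```

```text
scene spout med ang -4.57461839591384 far -3.211949788383841 Rmax 0.07981364117785741 handle-180 -7.217416113891204 n 85 163
cup free [ 0.4914 -0.1687  0.0423] 182 r44: [ 0.4913 -0.1691] zmed 0.07642033561731087
cup handle pts 115 [ 0.43117222 -0.16718412  0.05036467]
near pot zmax 0.145; kettle side zmax 0.203; corridor zmax 0.111; startpath zmax 0.057; cupback zmax 0.242; kettle xmin 0.6579896241231038 y 0.0002065340575029273 0.13754543080968204
top spout med ang -8.80556403359001 far -10.802040062493717 Rmax 0.07984464277474462 handle-180 -5.052067744915917 n 60 128
cup free [ 0.4933 -0.1711  0.0423] 157 r44: [ 0.4933 -0.1714] zmed 0.07675510100579963
cup handle pts 73 [ 0.43303457 -0.17002581  0.06107059]
near pot zmax 0.145; kettle side zmax 0.203; corridor zmax 0.11; startpath zmax 0.017; cupback zmax 0.243; kettle xmin 0.6602195244646678 y 1.4982578575337135e-05 0.13416072775861465
```

```bash
cat >> h.py <<'E'
from scipy.spatial.transform import Rotation as Ro
def go(x,y,z,yaw=None):
    from cell import env
    o=env.get_obs(); R=Ro.from_euler("xyz",o["tool_rot"],degrees=True)
    print("t",o["time_s"],"pos",np.round(o["tool_pos"],4),"rot",np.round(o["tool_rot"],2),"F",np.round(o["force"],1),"grip",np.round(o["grip_width"],4),np.round(o["grasp_force"],1),"j",np.round(o["qpos"],0))
    print("shift mm",(1000*R.inv().apply(np.array([x,y,z])-o["tool_pos"])).round(1),"turn",None if yaw is None else np.round(-np.radians((yaw-o["tool_rot"][2]+180)%360-180),3))
E
python3 -c "from h import *; go(.4958,.1443,.21,126.7)"
```

```text
t 0.1 pos [0.2415 0.603  0.2296] rot [-1.7990e+02  1.0000e-02  1.5818e+02] F [ 0.1 -0.3 -0.1] grip 0.0871 0.0 j [-67.  18.  -4.  83.   1.  79.  -3.]
shift mm [-406.6 -331.3   20.2] turn 0.549
```

>>> {"op": "arm_command", "data": {
  "series": [
    [[-30, -24, 0], 0.1],
    [[-67, -54, 0], 0.2],
    [[-104, -84, 0], 0.3],
    [[-141, -114, 0], 0.4],
    [[-178, -144, 0], 0.5]
  ]
}}

```text
time_s: 0.6
tool_pos: [0.3539, 0.4016, 0.2302]
tool_rot: [-180.0, 0.0, 129.3]
force: [0.6, -0.3, 0.7]
grip_width: 0.0874
grasp_force: 0.0
```

```bash
python3 -c "from h import *; go(.4958,.1443,.21,126.7)"
```

```text
t 0.6 pos [0.3539 0.4016 0.2302] rot [-1.7998e+02  1.0000e-02  1.2931e+02] F [ 0.6 -0.3  0.7] grip 0.0874 0.0 j [-57.   4.   5. 100.  -0.  76. -12.]
shift mm [-289.   -53.2   20.2] turn 0.046
```

>>> {"op": "arm_command", "data": {
  "series": [
    [[-48, -9, 4], 0.02],
    [[-96, -18, 8], 0.04],
    [[-144, -26, 12], 0.046],
    [[-192, -35, 16], 0.046],
    [[-240, -44, 20], 0.046]
  ]
}}

```text
time_s: 1.1
tool_pos: [0.4726, 0.1886, 0.2103]
tool_rot: [180.0, -0.0, 126.9]
force: [0.6, -0.8, -0.3]
grip_width: 0.0874
grasp_force: 0.0
```

```bash
python3 -c "from h import *; go(.4958,.1443,.20,126.7)"
```

```text
t 1.1 pos [0.4726 0.1886 0.2103] rot [ 1.7999e+02 -1.0000e-02  1.2691e+02] F [ 0.6 -0.8 -0.3] grip 0.0874 0.0 j [-42.   1.  18. 105.  -1.  73.  13.]
shift mm [-49.3  -8.   10.3] turn 0.004
```

>>> {"op": "arm_command", "data": {
  "series": [
    [[-25, -4, 0], 0.004],
    [[-49, -8, 5], 0.004],
    [[-49, -8, 20], 0.004],
    [[-49, -8, 30], 0.004],
    [[-49, -8, 30], 0.004]
  ]
}}

```text
time_s: 1.6
tool_pos: [0.4937, 0.1466, 0.1787]
tool_rot: [-179.8, -0.1, 126.7]
force: [0.4, 0.7, 0.4]
grip_width: 0.0869
grasp_force: 0.0
```

Run:
```python
from h import *
from cell import viewer
p,d=viewer.read_camera("top"); q,e=viewer.read_camera("scene")
a=cv2.resize(p[205:325,140:240],None,fx=4,fy=4,interpolation=2); b=cv2.resize(q[330:450,230:330],None,fx=4,fy=4,interpolation=2)
cv2.imwrite("pics/ab.png",np.hstack([a,b])); go(.4958,.1443,.120,126.7)
```

```text
t 1.7 pos [0.4947 0.1473 0.1804] rot [-1.7997e+02 -2.0000e-02  1.2675e+02] F [-0.4 -0.1 -0.1] grip 0.0871 0.0 j [-39.   4.  21. 107.  -1.  70.  19.]
shift mm [-3.  -0.9 60.4] turn 0.001
```

View pics/ab.png

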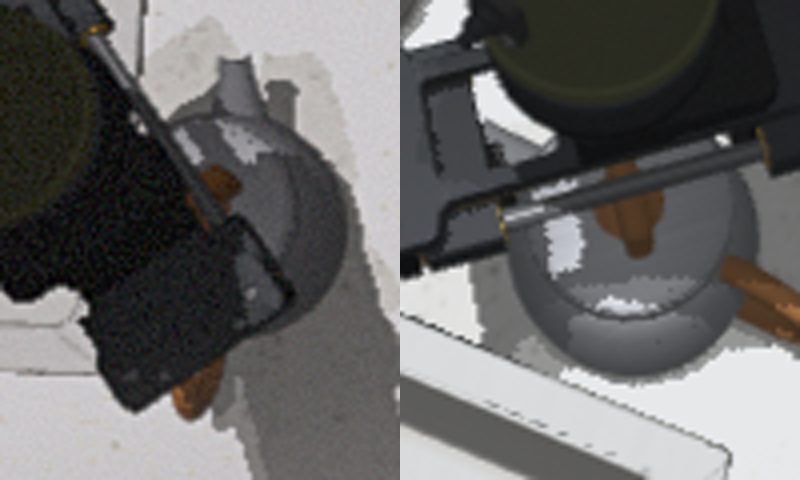

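The tool is above the grip with its fingers either side of it. The grip is visible at (215,190) on the left and (628,210) on the right, so I can descend.

>>> {"op": "arm_command", "data": {
  "series": [
    [[-3, -1, 25], 0],
    [[-3, -1, 45], 0],
    [[-3, -1, 55], 0],
    [[-3, -1, 59], 0],
    [[-3, -1, 59], 0]
  ]
}}

```text
time_s: 2.2
tool_pos: [0.4963, 0.1439, 0.1218]
tool_rot: [180.0, 0.0, 126.7]
force: [0.6, 0.7, -0.1]
grip_width: 0.0869
grasp_force: 0.0
```

>>> {"op": "arm_command", "data": {
  "series": [
    [[0, 0, 0], 0],
    [[0, 0, 0], 0],
    [[0, 0, 0], 0],
    [[0, 0, 0], 0],
    [[0, 0, 0], 0]
  ],
  "grip": 1,
  "grip_force": 10
}}

```text
time_s: 2.7
tool_pos: [0.4963, 0.1436, 0.1218]
tool_rot: [180.0, 0.0, 126.7]
force: [-0.3, -0.7, -0.6]
grip_width: 0.055
grasp_force: 0.0
```

```bash
python3 -c "from h import *; go(.4958,.1443,.120,174)"
```

```text
t 2.7 pos [0.4963 0.1436 0.1218] rot [179.97   0.   126.67] F [-0.3 -0.7 -0.6] grip 0.055 0.0 j [-39.   7.  21. 110.  -3.  63.  20.]
shift mm [0.9 0.  1.8] turn -0.826
```

>>> {"op": "arm_command", "data": {
  "series": [
    [[0, 0, 0], 0],
    [[0, 0, 0], 0],
    [[0, 0, 0], 0],
    [[0, 0, 0], 0],
    [[0, 0, 0], 0]
  ]
}}

```text
time_s: 3.2
tool_pos: [0.4962, 0.1435, 0.1216]
tool_rot: [180.0, 0.0, 126.7]
force: [-0.3, 0.4, 0.8]
grip_width: 0.0151
grasp_force: 0.0
```

>>> {"op": "arm_command", "data": {
  "series": [
    [[0, 0, 0], 0],
    [[0, 0, 0], 0],
    [[0, 0, 0], 0],
    [[0, 0, 0], 0],
    [[0, 0, 0], 0]
  ],
  "grip_force": 30
}}

```text
time_s: 3.7
tool_pos: [0.4962, 0.1435, 0.1216]
tool_rot: [180.0, -0.0, 126.7]
force: [-0.8, 1.3, -0.1]
grip_width: 0.012
grasp_force: 30.0
```

>>> {"op": "arm_command", "data": {
  "series": [
    [[0, 0, 0], -0.05],
    [[0, 0, 0], -0.11],
    [[0, 0, 0], -0.18],
    [[0, 0, 0], -0.25],
    [[0, 0, 0], -0.32]
  ]
}}

```text
time_s: 4.2
tool_pos: [0.4961, 0.1436, 0.1216]
tool_rot: [180.0, -0.0, 145.2]
force: [0.1, -0.2, -0.3]
grip_width: 0.0124
grasp_force: 30.0
```

>>> {"op": "arm_command", "data": {
  "series": [
    [[0, 0, 0], -0.07],
    [[0, 0, 0], -0.14],
    [[0, 0, 0], -0.21],
    [[0, 0, 0], -0.28],
    [[0, 0, 0], -0.34]
  ]
}}

```text
time_s: 4.7
tool_pos: [0.4961, 0.1437, 0.1216]
tool_rot: [180.0, -0.0, 164.6]
force: [0.3, 0.5, 0.3]
grip_width: 0.0125
grasp_force: 30.0
```

>>> {"op": "arm_command", "data": {
  "series": [
    [[0, 0, 0], -0.05],
    [[0, 0, 0], -0.1],
    [[0, 0, 0], -0.14],
    [[0, 0, 0], -0.16],
    [[0, 0, 0], -0.16]
  ]
}}

```text
time_s: 5.2
tool_pos: [0.4961, 0.1436, 0.1215]
tool_rot: [180.0, -0.0, 173.6]
force: [-0.8, 0.4, 0.9]
grip_width: 0.0119
grasp_force: 30.0
```

Run:
```python
from h import *
from cell import viewer,env
p,d=viewer.read_camera("top"); q,e=viewer.read_camera("scene")
a=cv2.resize(p[205:325,140:240],None,fx=4,fy=4,interpolation=2); b=cv2.resize(q[330:450,230:330],None,fx=4,fy=4,interpolation=2)
cv2.imwrite("pics/tw.png",np.hstack([a,b])); go(.4958,.1443,.120,174); print(env.get_obs()["wrist_torque"])
```

```text
t 5.3 pos [0.4961 0.1436 0.1216] rot [ 1.8000e+02 -1.0000e-02  1.7362e+02] F [-0.6  1.1  0.4] grip 0.0124 30.0 j [-36.   7.  18. 110.  -2.  63.  67.]
shift mm [0.4 0.7 1.6] turn -0.007
[0.06654962 0.16673561 0.0319497 ]
```

View pics/tw.png

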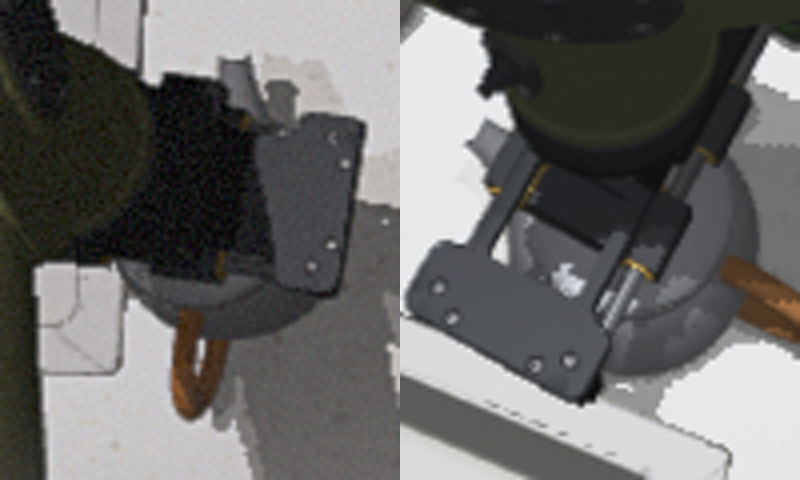

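The pot has not moved: the spout is still at (240,75) and the handle at (190,400). I'll do a slow test lift and watch the force.

>>> {"op": "arm_command", "data": {
  "series": [
    [[0, 0, -2], 0],
    [[0, 0, -4], 0],
    [[0, 0, -6], 0],
    [[0, 0, -8], 0],
    [[0, 0, -8], 0]
  ]
}}

```text
time_s: 5.8
tool_pos: [0.4965, 0.1436, 0.1299]
tool_rot: [180.0, 0.0, 173.7]
force: [0.3, -0.5, -1.8]
grip_width: 0.0119
grasp_force: 30.0
```

>>> {"op": "arm_command", "data": {
  "series": [
    [[0, 0, -10], 0],
    [[0, 0, -22], 0],
    [[0, 0, -36], 0],
    [[0, 0, -50], 0],
    [[0, 0, -64], 0]
  ]
}}

```text
time_s: 6.3
tool_pos: [0.4965, 0.1436, 0.1954]
tool_rot: [180.0, 0.1, 173.7]
force: [-0.3, 0.7, -2.0]
grip_width: 0.0122
grasp_force: 30.0
```

>>> {"op": "arm_command", "data": {
  "series": [
    [[0, 0, -14], 0],
    [[0, 0, -28], 0],
    [[0, 0, -40], 0],
    [[0, 0, -50], 0],
    [[0, 0, -50], 0]
  ]
}}

```text
time_s: 6.8
tool_pos: [0.497, 0.1438, 0.2453]
tool_rot: [179.9, 0.1, 173.7]
force: [-0.1, 0.7, -1.8]
grip_width: 0.0125
grasp_force: 30.0
```

Run:
```python
from h import *
from cell import viewer
q,e=viewer.read_camera("scene"); cv2.imwrite("pics/lift.png",q)
go(.4923,-.170,.244)
```

```text
t 6.85 pos [0.4965 0.1437 0.2442] rot [1.7996e+02 6.0000e-02 1.7365e+02] F [-0.5  0.8 -2.4] grip 0.0124 30.0 j [-37.   1.  18. 101.  -0.  77.  65.]
shift mm [ -30.5 -312.2   -0. ] turn None
```

View pics/lift.png

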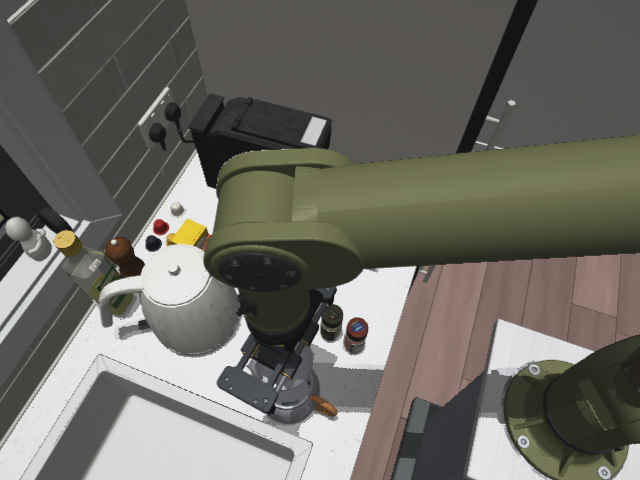

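The lid is out and the pot is still in place, with its handle at (323,405). Carrying it across now.

>>> {"op": "arm_command", "data": {
  "series": [
    [[-1, -12, 0], 0],
    [[-4, -37, 0], 0],
    [[-6, -65, 0], 0],
    [[-9, -95, 0], 0],
    [[-12, -125, 0], 0]
  ]
}}

```text
time_s: 7.35
tool_pos: [0.4934, 0.0157, 0.2426]
tool_rot: [-180.0, -0.1, 173.6]
force: [0.3, 0.2, -1.1]
grip_width: 0.0122
grasp_force: 30.0
```

>>> {"op": "arm_command", "data": {
  "series": [
    [[-3, -30, 0], 0],
    [[-6, -60, 0], 0],
    [[-9, -90, 0], 0],
    [[-12, -118, 0], 0],
    [[-14, -142, 0], 0]
  ]
}}

```text
time_s: 7.85
tool_pos: [0.4912, -0.1275, 0.2428]
tool_rot: [-180.0, -0.1, 173.5]
force: [0.3, 0.2, -0.2]
grip_width: 0.0124
grasp_force: 30.0
```

```bash
python3 -c "from h import *; go(.4923,-.170,.244,173.7)"
```

```text
t 7.85 pos [ 0.4912 -0.1275  0.2428] rot [-1.7997e+02 -8.0000e-02  1.7353e+02] F [ 0.3  0.2 -0.2] grip 0.0124 30.0 j [-22.  -0.  33. 103.   0.  77.  95.]
shift mm [ -5.8 -42.1  -1.2] turn -0.003
```

>>> {"op": "arm_command", "data": {
  "series": [
    [[-2, -18, 0], 0],
    [[-4, -32, 0], 0],
    [[-5, -42, 0], 0],
    [[-5, -42, 10], 0],
    [[-5, -42, 20], 0]
  ]
}}

```text
time_s: 8.35
tool_pos: [0.4925, -0.1666, 0.2224]
tool_rot: [180.0, -0.0, 173.7]
force: [-0.9, 0.4, -2.0]
grip_width: 0.0126
grasp_force: 30.0
```

>>> {"op": "arm_command", "data": {
  "series": [
    [[0, 0, 10], 0],
    [[0, 0, 15], 0],
    [[0, 0, 20], 0],
    [[0, 0, 20], 0],
    [[0, 0, 20], 0]
  ]
}}

```text
time_s: 8.85
tool_pos: [0.493, -0.1669, 0.2037]
tool_rot: [180.0, 0.0, 173.7]
force: [0.3, -0.7, -1.6]
grip_width: 0.0121
grasp_force: 30.0
```

Run:
```python
from h import *
from cell import viewer
go(.4923,-.170,.1746)
p,d=viewer.read_camera("top"); q,e=viewer.read_camera("scene")
for n,a,b in(("top",p,d),("scene",q,e)):
    c=viewer.calibration(n); np.savez(n+"1.npz",p=a,d=b,K=c["K"],T=c["T"])
a=cv2.resize(p[205:325,300:400],None,fx=4,fy=4,interpolation=2); b=cv2.resize(q[190:310,300:400],None,fx=4,fy=4,interpolation=2)
cv2.imwrite("pics/cup.png",np.hstack([a,b]))
```

```text
t 8.85 pos [ 0.493  -0.1669  0.2037] rot [1.8000e+02 2.0000e-02 1.7367e+02] F [ 0.3 -0.7 -1.6] grip 0.0121 30.0 j [-19.   3.  36. 105.  -2.  73. 102.]
shift mm [ 0.4 -3.2 29.1] turn None
```

View pics/cup.png

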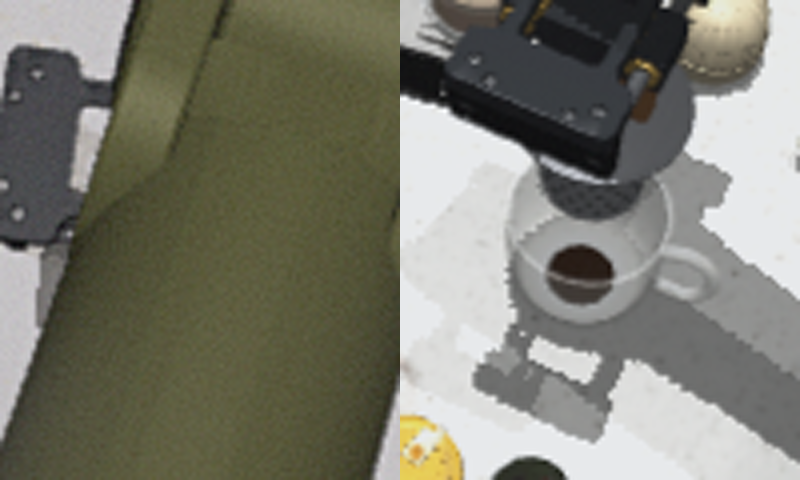

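The basket hangs over the cup in the scene view: its foot is near (590,210) and the cup rim is centred near (590,225). The top camera is blocked by the arm. Next is lowering to drain height.

>>> {"op": "arm_command", "data": {
  "series": [
    [[0, -3, 6], 0],
    [[0, -3, 14], 0],
    [[0, -3, 22], 0],
    [[0, -3, 27], 0],
    [[0, -3, 29], 0]
  ]
}}

```text
time_s: 9.45
tool_pos: [0.492, -0.1698, 0.1735]
tool_rot: [180.0, -0.1, 173.7]
force: [0.7, 1.1, -2.7]
grip_width: 0.0125
grasp_force: 30.0
```

>>> {"op": "arm_command", "data": {
  "series": [
    [[0, 0, 0], 0],
    [[0, 0, 0], 0],
    [[0, 0, 0], 0],
    [[0, 0, 0], 0],
    [[0, 0, 0], 0]
  ]
}}

```text
time_s: 9.95
tool_pos: [0.4926, -0.17, 0.1748]
tool_rot: [180.0, 0.0, 173.7]
force: [0.5, -0.0, -1.0]
grip_width: 0.0121
grasp_force: 30.0
```

Run:
```python
from h import *
from cell import viewer
go(.4923,-.170,.1746)
q,e=viewer.read_camera("scene"); c=viewer.calibration("scene"); W=cloud(q,e,c["K"],c["T"]); z=W[...,2]
R=np.hypot(W[...,0]-.492,W[...,1]+.17)
m=(R<.034)&(z>.092)&(z<.118); P=W[m]; print("basket n",m.sum(),circ(P[:,:2],.0265), P[:,2].min())
m=(R<.06)&(z>.153-.006)&(z<.163); P=W[m][:,:2]; print("lid disc n",m.sum(),cv2.minEnclosingCircle(P.astype(np.float32)))
m=(R<.055)&(z>.073)&(z<.082); print("cup n",m.sum(),circ(W[m][:,:2],.0425))
m=(R<.034)&(z>.075)&(z<.1);print("lowest basket z",np.percentile(z[m],[1,5,20]) if m.any() else None)
f=np.load("scene0.npz"); D=np.abs(q[330:450,230:345].astype(int)-f["p"][330:450,230:345]).max(-1); print("pot region diff frac",(D>60).mean())
cv2.imwrite("pics/fin.png",q)
```

```text
t 9.95 pos [ 0.4926 -0.17    0.1748] rot [1.7999e+02 2.0000e-02 1.7365e+02] F [ 0.5 -0.  -1. ] grip 0.0121 30.0 j [-18.   5.  36. 107.  -3.  69. 103.]
shift mm [ 0.3 -0.   0.2] turn None
basket n 154 (array([ 0.49154281, -0.16878759]), np.float64(0.0008472253145368441)) 0.09217129558917392
lid disc n 346 ((0.4892595410346985, -0.16725480556488037), 0.04458778351545334)
cup n 136 (array([ 0.49146769, -0.169003  ]), np.float64(0.0010767339037338333))
lowest basket z [0.09009425 0.09102003 0.0928478 ]
pot region diff frac 0.08188405797101449
```

View pics/fin.png

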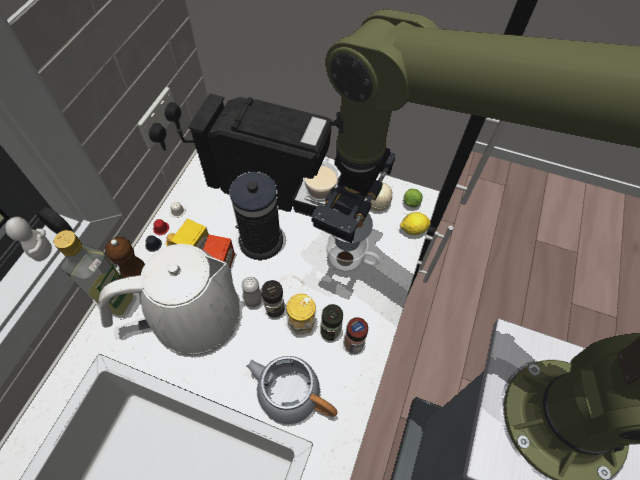

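The final view shows the pot open and unmoved at (288,388), the jars untouched, and the basket over the cup at (348,240). In the same picture the basket and cup centres agree within 0.3 mm. The foot is about 10 mm above the rim.

```bash
python3 -c "
from cell import env; print(env.sign_off())"
```

```text
the job is handed in; nothing more can be done
None
```

I twisted the lid free, lifted it out and handed the job in at about 10 s. The basket is held upright over the big glass cup, centred within 0.3 mm in the final scene-camera picture, with its foot about 1 cm above the rim. The pot, cup and jars are still where they stood.

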